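# Hold a printer roller down in the V-gauge

### The arm

A 6-joint arm with a two-finger parallel gripper is mounted at the origin on a cart in front of the work surface, level with it; the furniture and walls round the work are solid. World frame = base frame: x ahead of the robot, y to its left, z up, the work surface at z = 0. Lengths are in m, angles in rad, forces in N, time in s.
With the tool pointing down it reaches from about 0.275 to 0.825 m from the base axis. Payload 5.2 kg.
Tool frame: the origin (TCP) lies midway between the tips of the shut fingers; the grasp point (between the pads) lies behind it (manip.grip_point_offset is the z of the grasp point in the tool frame, in m); z points along the fingers, y is the line along which they close (so a half turn about z gives the same grasp; the last joint's range is limited). The gripper opens to 93 mm and grips with 3 to 60 N. Pads are 15 mm wide; open, the fingers measure 128 mm over their backs; the gripper's body (75 mm by 188 mm) begins 65 mm behind the grasp point.
Start: joints at [-1.516, 0.259, 1.535, -0, 1.348, -0.203], TCP at [0.14, -0.532, 0.219] pointing down, gripper open.
Joint ranges: [-3.14, 3.14], [-0.91, 2.08], [0.19, 2.58], [-1.22, 4.36], [0.22, 2.71], [-3.12, 3.12]. Speed limits (rad/s): [2.57, 2.57, 3.14, 3.14, 3.14, 3.14].

### API

Orientations are given as [roll, pitch, yaw] about the fixed x, y, z axes, in that order (R = Rz(yaw) Ry(pitch) Rx(roll)).
In Python, from workcell import manip gives the robot as it stands.
- The arm moves only by the tool move_arm, never from a script. Its argument "motion" is a list that holds one entry, the list of rows, each a list of 6 numbers: the shift along the tool's x, y, z in units of 250 mm (1.0 is 250 mm), then the turn, a rotation vector about the tool's x, y, z in units of pi/2 rad (1.0 is pi/2 rad). A call has 1 to 12 rows; each row shifts and turns the commanded pose from where the row before left it, along the tool's axes as they then stand; what a row does not reach is not made up. A row lasts 1/10 s, in which the tool goes at most 50 mm and 8.59 degrees, less where a joint would pass 70% of its speed; a pose out of reach is approached as far as the arm can. A call with a number of a shift or a turn outside -1 to 1 is refused whole. A call with a gripper value outside its range is refused whole. "gripper" is the gripper's target within -1 to 1 (fully open at 1, half-way at 0, shut at -1), set as the call begins (left out, the last holds). The fingers move at their own pace and stop on an object; "force" is the grip in N (left out, the last holds). Time passes only in rows, so rows that do not move let the fingers close. It gives the time, the measured TCP pose, the force, the opening and the grip force at its end, in the units of the state.
- manip.state(): the state, without advancing time (a new reading comes with each control period).
- manip.camera(name): name is "scene" or "top" or "wrist"; returns the picture (480x640x3 uint8, blue, green, red); there is no depth.
- manip.calibration(name): a dict with "mtx" (3x3 intrinsics, pixels), "dist_coeffs" ([k1, k2, p1, p2, k3] as OpenCV has them; the pictures are not rectified), "cam_to_world" (4x4, takes a point from camera to world coordinates); the wrist camera has in their place "T_tool_cam" (4x4, takes a point from camera to tool coordinates, whose origin is the TCP and whose axes are the flange's). Camera axes: x right, y down, z forward; pixel columns grow to the right and rows downward; lengths in m; the calibration is good to about 2 mm. A picture is of the moment at which its call begins: read the wrist's pose just before it. calibration takes no time and is no camera call.
- manip.finish_job(): hands the job in; it is judged then, once.
The state is a dict: "clock": time; "joint_positions": joint angles; "dq": joint speeds; "joint_torque": joint torques, N m; "position": TCP position; "eef_rot": TCP orientation; "wrist_force": force on the tool from outside, world axes, zero at the start; "torque": the same for the moment, N m; "gripper_width": finger opening in m; "finger_force": force on a finger pad.
Only numpy, scipy, OpenCV 4.12 (cv2) and the standard library are available. Lean on these libraries where they do the work, as an engineer would, in place of code of your own. Each camera call takes 0.05 s, during which the arm holds its last target. There are 200 camera calls.

### The job

Check the label printer's black guide roller for wear: lift it off its storage rack, lay it across the two V-blocks of the dial gauge and push it down past both sprung keepers so that they close over it. The gauge's sprung stylus keeps lifting the roller, so press it firmly down, with about 15 N, until it lies fully home on both faces of the Vs, front and rear, and finish while still holding it pressed there so that the dial can be read. Leave the tape measure, the tally counter and the pin dish where they are.

Things in the scene. Friction and masses are not known exactly. Their poses are not given: they have to be found in the camera images.
- roller_mid (a point): Centre of the roller, on its axis: a hard, smooth black barrel, 24 mm diameter and 124 mm long, on an 8 mm steel shaft 168 mm long in all, with a small white gear (about 19 mm) on one shaft end. Its y axis runs along the roller; x and z turn as it rolls. 0.1 to 0.17 kg. It starts in the rack, level, axis 42 mm above the table, at most 0.35 rad from parallel to the world's y. Grip the barrel across its middle.
- rack: Grey plastic storage rack, fixed, origin under its centre, y along the roller. Base plate 56 x 160 mm, top 6 mm above the table; two end cheeks, 44 mm wide, 52 mm high, centred 73 mm either side along y, whose open U notches (10 mm wide) carry the roller's shaft ends. About 120 mm are free between the cheeks. Lift the roller straight up.
- gauge_seat (a point): Where the roller's centre ends up: on the gauge's V centre line, half-way between its two V-blocks, 52 mm above the table (the axis height of a barrel lying on both V faces). y runs along the V, x across it to the rear (away from the dial), z up. The roller may lie either way round. V faces and stylus are polished (friction about 0.2); a sideways push makes the roller bear on one face only.
- gauge: The dial gauge, fixed, origin on the table under gauge_seat. Grey base 92 x 136 mm, top 12 mm up; two steel 90-degree V-blocks, 14 mm thick, 58 mm wide, 55 mm high, centred 40 mm either side along y (66 mm free between them), V mouth 38 mm wide. Stylus guide in the middle, 25 mm high. Tilted dial (46 mm) at the front, 65 to 105 mm from the middle, up to 50 mm high.
- stylus (a joint): Travel of the sprung stylus (10 mm wide) that feels the barrel's underside from below in the middle, m: 0 = up, 0.004 = pressed down by a roller fully home in the Vs. It pushes up with about 2.8 N at 0 and 4 N at 0.004, so a roller that is let go rises about 2 mm off the V faces, up to the keepers. It drives the dial's needle.
- keeper_left (a joint): Angle of the sprung keeper of the left (+y) V-block, rad: 0 = closed, about 0.3 = pushed back (to the rear) so far that the barrel passes. A dark steel jaw, 6 mm thick, 51 mm from the middle along y, whose sloping nose hangs over the V, 14 to 36 mm above the seated axis. A barrel pushed straight down at the V's centre swings it back, then it springs shut over it; both together take 5 to 15 N.
- keeper_right (a joint): The same for the keeper of the right (-y) V-block, rad.
- roller: The roller itself (origin at its centre, same as roller_mid).
- v_front: The front V faces (nearer the dial), one on each V-block: the front contact line. Origin as gauge.
- v_rear: The rear V faces: the rear contact line. Origin as gauge.
- tape_measure: Bystander: yellow tape measure, 57x73x27 mm, origin under its centre.
- tally_counter: Bystander: round grey tally counter, 51x62x17 mm, origin under its centre.
- pin_dish: Bystander: round red dish of pins, 72 mm wide, 16 mm high, origin under its centre.

How it is judged:
By the outcome, as a careful person would: the job done as asked, in the order asked, and still so for the second after the job is handed in, while the arm keeps its last pose, push and grip.
It also fails if it takes over 58 s, if anything falls off the work surface, if the arm or the gripper's body presses on something with over 40 N, if the wrist force passes 120 N, or if a joint passes its speed limit or range.

## Working session

There is one attempt and no reset: what is moved stays moved. The work goes in short steps, Python scripts to look and compute and a tool call to move; the robot and the scene stay as the last step left them, time stands still between calls to the robot, and variables do not carry over. Pictures are saved under pics/ and viewed, at most 10 in all, crops included, and the job is handed in when it is done.

Besides the shell and the picture viewer there is one more tool, called after ">>>" as a command line: name --argument value ..., lists and objects as JSON in quotes. move_arm: Moves the arm, as the interface text tells. Its arguments: {"type":"object","properties":{"motion":{"type":"array","items":{"type":"array","items":{"type":"array","items":{"type":"number","minimum":-1,"maximum":1}}}},"gripper":{"type":"number"},"force":{"type":"number"}},"required":["motion"]}

```bash
mkdir -p pics
python3 - <<'E'
from workcell import manip
import cv2,json
s=manip.state();print(s, manip.grip_point_offset)
for n in("top","scene"):
    cv2.imwrite(f"pics/{n}0.png",manip.camera(n));c=manip.calibration(n);print(n,c)
print(manip.calibration("wrist"))
E
```

```text
{'clock': 0.0, 'joint_positions': array([-1.51582796e+00,  2.59358491e-01,  1.53605922e+00, -1.44683083e-05,
        1.34797822e+00, -2.02796234e-01]), 'dq': array([-8.29104606e-04,  7.74888710e-04, -1.27370797e-05, -7.23380719e-04,
       -2.02806093e-03, -1.32183969e-03]), 'joint_torque': array([ 2.58150656e-03, -4.37303817e+01, -2.83999211e+01,  7.19191320e-02,
        4.13044752e-02, -1.27453113e-04]), 'position': array([ 0.14019563, -0.53128294,  0.21781894]), 'eef_rot': array([-3.13982349e+00, -3.49381042e-04,  2.57767506e-01]), 'wrist_force': array([0.10184545, 0.53633976, 0.23907651]), 'torque': array([ 0.00348909, -0.01711236, -0.01942577]), 'finger_force': 0.0, 'gripper_width': 0.09292728100025807} -0.0188
top {'mtx': array([[440.39741844,   0.        , 325.0036927 ],
       [  0.        , 440.39741844, 246.60158943],
       [  0.        ,   0.        ,   1.        ]]), 'dist_coeffs': array([-0.07772453,  0.        ,  0.        ,  0.        ,  0.        ]), 'cam_to_world': array([[ 0.00795205, -0.98992145,  0.1413941 ,  0.44076611],
       [-0.99970826, -0.00464516,  0.0237
[... 571 characters left out ...]
 , -0.46790551,  0.57270255],
       [ 0.        ,  0.        ,  0.        ,  1.        ]])}
{'mtx': array([[392.6240148 ,   0.        , 318.70370024],
       [  0.        , 392.6240148 , 236.88225802],
       [  0.        ,   0.        ,   1.        ]]), 'dist_coeffs': array([-0.08158776,  0.        ,  0.        ,  0.        ,  0.        ]), 'T_tool_cam': array([[-1.85304087e-03, -9.68412801e-01, -2.49345569e-01,
         6.89872695e-02],
       [ 9.99998171e-01, -1.91276452e-03, -2.77459594e-06,
         1.02800271e-04],
       [-4.74252401e-04, -2.49345118e-01,  9.68414574e-01,
        -1.64948095e-01],
       [ 0.00000000e+00,  0.00000000e+00,  0.00000000e+00,
         1.00000000e+00]])}
```

View pics/top0.png

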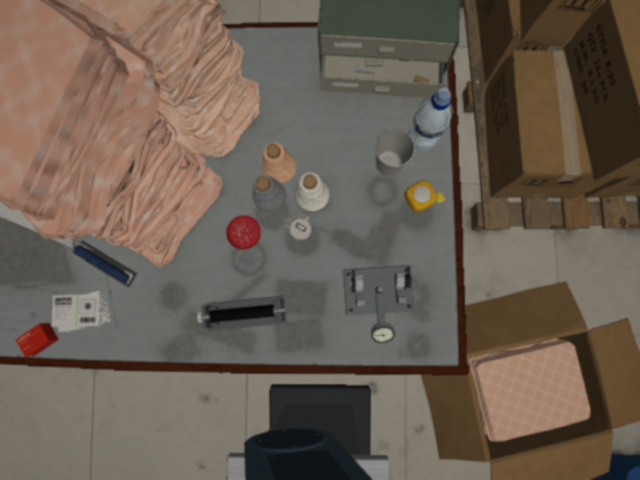

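View pics/scene0.png

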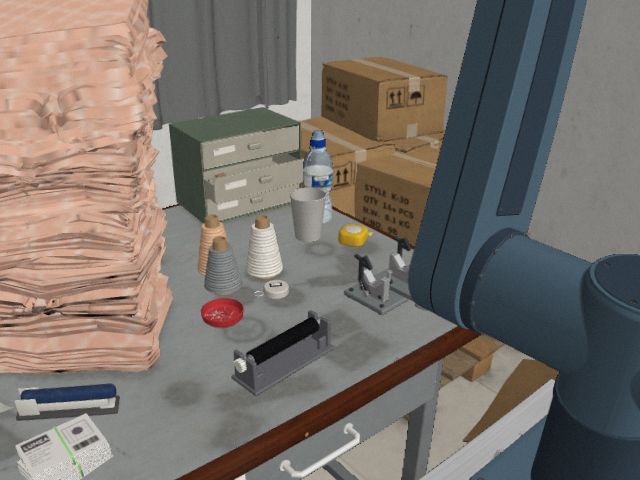

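The top view has the rack and roller near (243,312), with the gear on the left (+y). The gauge is near (378,289) with its dial at (382,334), towards the robot. I'll enlarge that area for measuring.

```bash
cat > h.py <<'E'
from workcell import manip
import cv2,numpy as np
def rays(n,px):
    c=manip.calibration(n)
    u=cv2.undistortPoints(np.array(px,float).reshape(-1,1,2),c["mtx"],c["dist_coeffs"]).reshape(-1,2)
    if n=="wrist":
        from scipy.spatial.transform import Rotation as R
        s=manip.state();T=np.eye(4);T[:3,:3]=R.from_euler("xyz",s["eef_rot"]).as_matrix();T[:3,3]=s["position"]
        T=T@c["T_tool_cam"]
    else: T=c["cam_to_world"]
    return T[:3,3],np.c_[u,np.ones(len(u))]@T[:3,:3].T
def world(n,px,z):
    o,d=rays(n,px); return o+d*((np.array(z)-o[2])/d[:,2])[:,None]
def crop(img,x,y,w,h,k,name):
    cv2.imwrite(name,cv2.resize(img[y:y+h,x:x+w],None,fx=k,fy=k,interpolation=cv2.INTER_CUBIC))
E
python3 - <<'E'
from h import *
im=cv2.imread("pics/top0.png")
a=cv2.resize(im[290:335,190:300],None,fx=7,fy=7,interpolation=2)
b=cv2.resize(im[260:306,335:425],None,fx=6,fy=6,interpolation=2)
o=np.zeros((595,780,3),np.uint8);o[:315,:770]=a;o[319:595,:540]=b
cv2.imwrite("pics/c1.png",o)
print(world("top",[(202,318),(285,308),(243,312),(378,289),(382,334)],[.042,.042,.042,.012,.04]))
E
```

```text
[[ 0.4215562   0.20536277  0.042     ]
 [ 0.44276454  0.04389205  0.042     ]
 [ 0.43419747  0.1252611   0.042     ]
 [ 0.48189908 -0.13803269  0.012     ]
 [ 0.39479735 -0.14242505  0.04      ]]
```

View pics/c1.png

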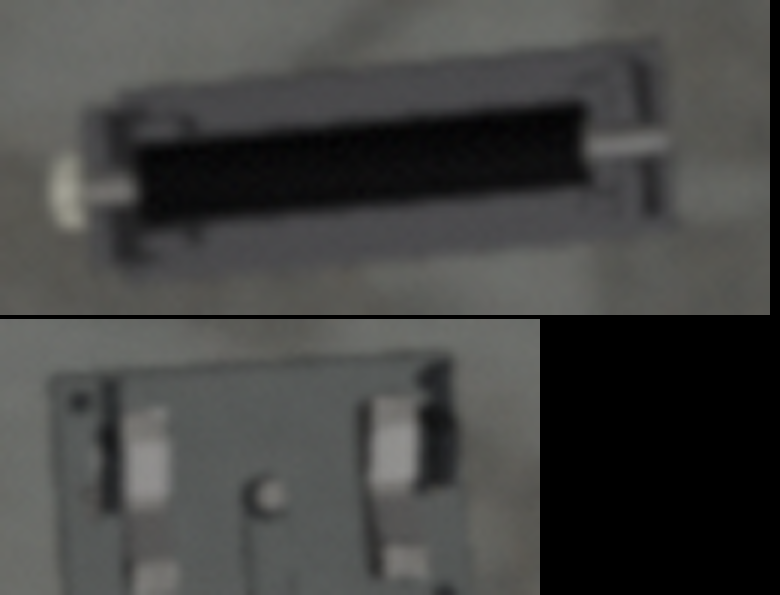

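The enlarged crop gives the barrel ends at crop (140,182) and (585,143). The stylus is near (265,495) and the V-blocks near (150,485) and (395,465). Next I'll plan a move above the gauge for a wrist view on the way.

```bash
cat >> h.py <<'E'
from scipy.spatial.transform import Rotation as R
def Rdown(yaw): return R.from_euler("xyz",[np.pi,0,yaw])
def plan(p1,yaw1,n,p0=None,r0=None,nd=3):
    """n equal world-straight rows from the present (or given) pose to p1, pointing down"""
    s=manip.state()
    p=np.array(s["position"] if p0 is None else p0,float);r=R.from_euler("xyz",s["eef_rot"]) if r0 is None else r0
    p1=np.array(p1,float);r1=Rdown(yaw1);rows=[]
    for i in range(n):
        k=n-i
        rv=(r.inv()*r1).as_rotvec()/k/(np.pi/2)
        row=np.round(np.r_[r.inv().apply((p1-p)/k)/.25,rv],nd)
        p=p+r.apply(row[:3]*.25);r=r*R.from_rotvec(row[3:]*np.pi/2);rows.append(row.tolist())
    print(str(rows).replace(" ",""));return p,r
def bar(n,a,b,z): 
    w=world(n,[a,b],[z,z]);m=w.mean(0);d=w[0]-w[1];print("mid",m,"len",np.hypot(*d[:2]),"yaw(y axis)",np.arctan2(-d[0],d[1]));
E
python3 - <<'E'
from h import *
cv=lambda x,y:(190+(x+.5)/7-.5,290+(y+.5)/7-.5)
bar("top",cv(140,182),cv(585,143),.042)
plan([.475,-.138,.17],1.571,12)
E
```

```text
mid [0.43257722 0.12867868 0.042     ] len 0.12444059713472004 yaw(y axis) 0.09860498582645673
[[0.141,-0.098,0.016,-0.0,-0.0,-0.07],[0.151,-0.082,0.016,-0.0,-0.0,-0.07],[0.159,-0.065,0.016,-0.0,-0.0,-0.07],[0.166,-0.047,0.016,-0.0,-0.0,-0.07],[0.17,-0.029,0.016,-0.0,-0.0,-0.07],[0.172,-0.01,0.016,-0.0,-0.0,-0.069],[0.172,0.009,0.016,-0.0,-0.0,-0.07],[0.17,0.027,0.016,-0.0,-0.0,-0.069],[0.166,0.046,0.017,-0.0,-0.0,-0.07],[0.16,0.064,0.016,-0.0,-0.0,-0.069],[0.152,0.08,0.017,-0.0,-0.001,-0.07],[0.143,0.097,0.016,-0.0,-0.0,-0.069]]
```

>>> move_arm --motion '[[[0.141,-0.098,0.016,0,0,-0.07],[0.151,-0.082,0.016,0,0,-0.07],[0.159,-0.065,0.016,0,0,-0.07],[0.166,-0.047,0.016,0,0,-0.07],[0.17,-0.029,0.016,0,0,-0.07],[0.172,-0.01,0.016,0,0,-0.069],[0.172,0.009,0.016,0,0,-0.07],[0.17,0.027,0.016,0,0,-0.069],[0.166,0.046,0.017,0,0,-0.07],[0.16,0.064,0.016,0,0,-0.069],[0.152,0.08,0.017,0,0,-0.07],[0.143,0.097,0.016,0,0,-0.069]]]' --gripper 1

```text
clock: 1.3
position: [0.4757, -0.1368, 0.1697]
eef_rot: [-3.141, -0.0, 1.576]
wrist_force: [0.7, -0.2, -0.5]
gripper_width: 0.0932
finger_force: 0.0
```

>>> move_arm --motion '[[[0,0,0,0,0,0],[0,0,0,0,0,0],[0,0,0,0,0,0]]]'

```text
clock: 1.6
position: [0.4744, -0.1391, 0.17]
eef_rot: [-3.141, 0.0, 1.57]
wrist_force: [0.1, 0.2, -0.1]
gripper_width: 0.0934
finger_force: 0.0
```

Run:
```python
from h import *
s=manip.state();print(s["position"],s["eef_rot"],s["clock"])
im=manip.camera("wrist");cv2.imwrite("pics/w1.png",im)
```

```text
[ 0.47443409 -0.13912961  0.1699997 ] [-3.14081966e+00  1.93321354e-04  1.56970948e+00] 1.6
```

View pics/w1.png

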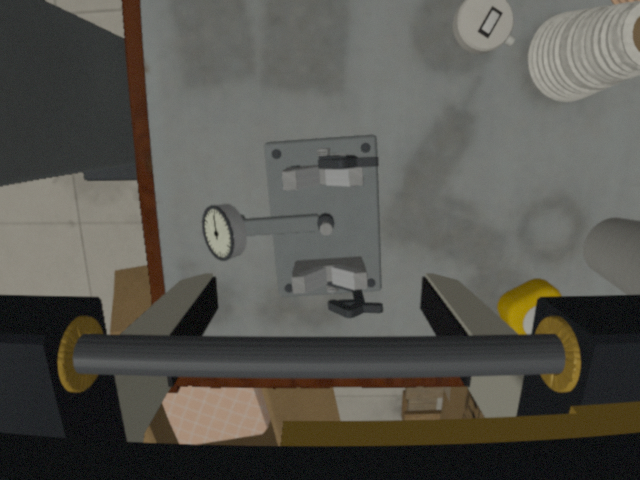

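The wrist view shows the base plate with corners near (266,143), (376,136), (379,287) and (283,294). The stylus is near (326,223), the V-blocks near (322,178) and (330,273), and the dial at (218,232). I'll enlarge it.

Run:
```python
from h import *
crop(cv2.imread("pics/w1.png"),255,128,140,192,3.1,"pics/c2.png")
im=cv2.imread("pics/w1.png");crop(im,255,125,150,118,5,"pics/c2.png");crop(im,255,205,150,118,5,"pics/c3.png")
```

```text
(no output)
```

View pics/c2.png

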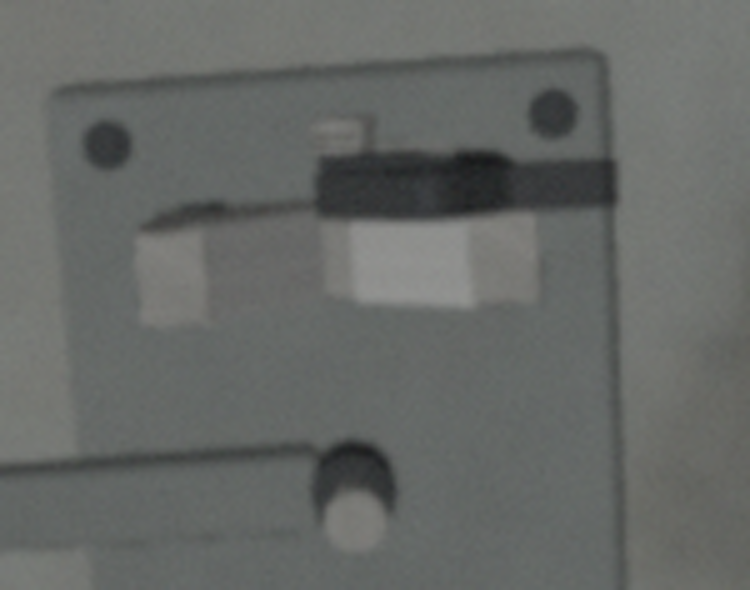

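View pics/c3.png

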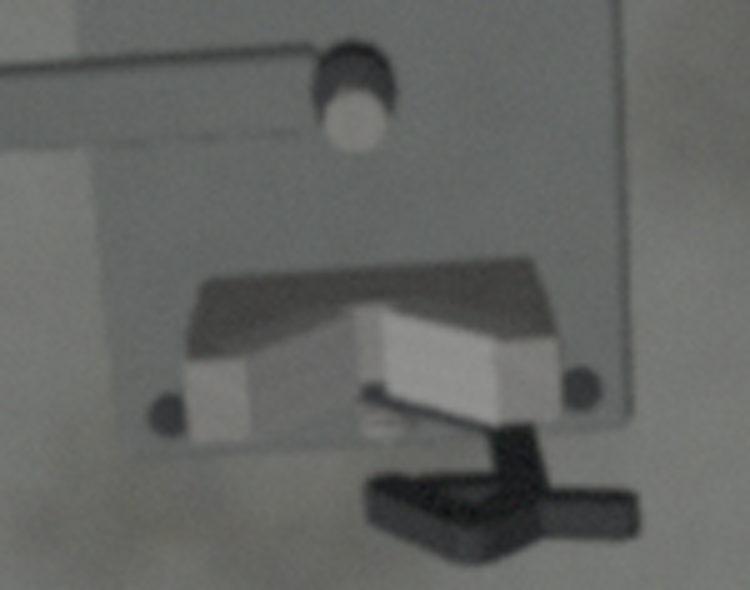

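c2 and c3 show the flats on both V-blocks, the base corners and the stylus tip clearly: c2 has the stylus tip at (355,520), left flats at x 137–207 and 470–538. I'll compute from these.

Run:
```python
from h import *
f=lambda y0:(lambda a:[(255+(x+.5)/5-.5,y0+(y+.5)/5-.5) for x,y in a])
A=f(125);B=f(205)
np.set_printoptions(precision=4,suppress=True)
base=world("wrist",A([(50,92),(605,52)])+B([(630,422),(125,455)]),[.012]*4)
print("base",base[:,:2],base.mean(0)); 
L=world("wrist",A([(137,230),(203,230),(208,325),(142,325),(470,222),(538,218),(538,300),(475,305)]),[.055]*8)
Q=world("wrist",B([(187,362),(246,360),(248,440),(187,440),(497,340),(558,338),(560,420),(500,425)]),[.055]*8)
l,q=L.mean(0),Q.mean(0);print("L",l,"R",q,"mid",(l+q)/2,"sep",np.linalg.norm(l-q),"yaw",np.arctan2(-(l-q)[0],(l-q)[1]))
for b in(L,Q): print(np.linalg.norm((b[0]+b[3]-b[5]-b[6])/2),np.linalg.norm((b[1]+b[2]-b[4]-b[7])/2))
d=(base[1]+base[2]-base[0]-base[3])/2;print("x-dim",np.linalg.norm(d),"yaw",np.arctan2(d[1],d[0]))
d=(base[0]+base[1]-base[2]-base[3])/2;print("y-dim",np.linalg.norm(d),"yaw",np.arctan2(-d[0],d[1]))
print("stylus",world("wrist",A([(355,520)]),[.044]))
plan([.43,.120,.17],1.571+.0986,7)
```

```text
base [[ 0.4311 -0.0759]
 [ 0.5203 -0.0699]
 [ 0.5288 -0.2019]
 [ 0.4395 -0.2078]] [ 0.4799 -0.1389  0.012 ]
L [ 0.4772 -0.1002  0.055 ] R [ 0.4822 -0.1791  0.055 ] mid [ 0.4797 -0.1397  0.055 ] sep 0.07911211557169166 yaw 0.06388668723086785
0.05674058386723645 0.03802153281002141
0.05671526997550958 0.038360879683961555
x-dim 0.08947599429811577 yaw 0.06637660301450769
y-dim 0.13217114273368774 yaw 0.06410985326984409
stylus [[ 0.4797 -0.1394  0.044 ]]
[[0.148,-0.026,0.0,-0.0,0.0,-0.009],[0.149,-0.023,0.0,-0.0,0.0,-0.009],[0.149,-0.021,0.0,-0.0,0.0,-0.009],[0.149,-0.019,0.0,-0.0,0.0,-0.009],[0.149,-0.018,0.0,-0.0,0.0,-0.009],[0.15,-0.015,0.0,-0.0,0.0,-0.01],[0.15,-0.013,0.0,-0.0,0.0,-0.009]]
```

The gauge centre agrees across three measurements: (0.4797, -0.1395), yaw 0.065. Next I'll go above the roller.

>>> move_arm --motion '[[[0.148,-0.026,0,0,0,-0.009],[0.149,-0.023,0,0,0,-0.009],[0.149,-0.021,0,0,0,-0.009],[0.149,-0.019,0,0,0,-0.009],[0.149,-0.018,0,0,0,-0.009],[0.15,-0.015,0,0,0,-0.01],[0.15,-0.013,0,0,0,-0.009],[0,0,0,0,0,0],[0,0,0,0,0,0],[0,0,0,0,0,0]]]'

```text
clock: 2.65
position: [0.4306, 0.1194, 0.1703]
eef_rot: [3.141, 0.001, 1.669]
wrist_force: [-0.2, 0.2, -0.3]
gripper_width: 0.0931
finger_force: 0.0
```

Run:
```python
from h import *
s=manip.state();print(s["position"],s["eef_rot"],s["clock"])
im=manip.camera("wrist");cv2.imwrite("pics/w2.png",im)
crop(im,250,110,150,200,3,"pics/c4.png")
```

```text
[0.43056467 0.11939737 0.17029721] [3.14119741e+00 5.86068020e-04 1.66932167e+00] 2.65
```

View pics/c4.png

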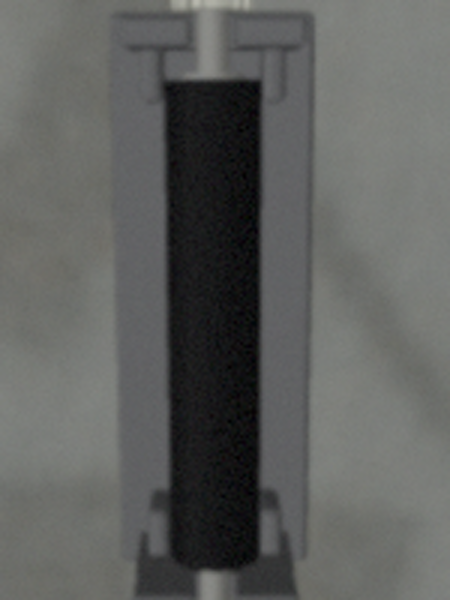

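The barrel runs from crop (213,80) to (215,567), straight up the image, so the yaw is well aligned.

Run:
```python
from h import *
f=lambda x,y:(250+(x+.5)/3-.5,110+(y+.5)/3-.5)
bar("wrist",f(213,80),f(215,567),.042); bar("wrist",f(213,80),f(215,567),.05)
p,r=plan([.4325,.1275,.115],1.571+.0986,3)
plan([.4325,.1275,.042-.0188],1.571+.0986,6,p,r)
```

```text
mid [0.43194617 0.12459038 0.042     ] len 0.1268986320373391 yaw(y axis) 0.10169457054404746
mid [0.43173048 0.12631506 0.05      ] len 0.12343554047884024 yaw(y axis) 0.1016945705440475
[[0.011,0.004,0.074,0.0,0.0,-0.0],[0.01,0.003,0.073,0.0,0.0,-0.0],[0.011,0.004,0.074,0.0,0.0,-0.0]]
[[0.0,-0.0,0.061,0.0,0.0,-0.0],[0.0,-0.0,0.061,0.0,0.0,-0.0],[0.0,-0.0,0.061,0.0,0.0,-0.0],[0.0,-0.0,0.061,0.0,0.0,-0.0],[0.0,-0.0,0.062,0.0,0.0,-0.0],[0.0,-0.0,0.061,0.0,0.0,-0.0]]
```

>>> move_arm --motion '[[[0.01,0.003,0.074,0,0,0.001],[0.01,0.003,0.074,0,0,0],[0.01,0.003,0.074,0,0,0],[0,0,0.061,0,0,0],[0,0,0.061,0,0,0],[0,0,0.061,0,0,0],[0,0,0.061,0,0,0],[0,0,0.061,0,0,0],[0,0,0.061,0,0,0],[0,0,0,0,0,0],[0,0,0,0,0,0]]]'

```text
clock: 3.8
position: [0.4319, 0.1276, 0.0232]
eef_rot: [-3.141, 0.0, 1.668]
wrist_force: [-0.4, -0.0, 0.5]
gripper_width: 0.093
finger_force: 0.0
```

>>> move_arm --motion '[[[0,0,0,0,0,0],[0,0,0,0,0,0],[0,0,0,0,0,0],[0,0,0,0,0,0],[0,0,0,0,0,0],[0,0,0,0,0,0],[0,0,0,0,0,0],[0,0,0,0,0,0],[0,0,0,0,0,0],[0,0,0,0,0,0]]]' --gripper -1 --force 15

```text
clock: 4.8
position: [0.4316, 0.1286, 0.0231]
eef_rot: [-3.141, -0.0, 1.67]
wrist_force: [-0.2, -0.4, -0.1]
gripper_width: 0.0233
finger_force: 15.0
```

The fingers are closed on the barrel: width 23.3 mm, no side force. I'll raise the grip force and lift.

>>> move_arm --motion '[[[0,0,0,0,0,0],[0,0,0,0,0,0],[0,0,0,0,0,0],[0,0,-0.02,0,0,0],[0,0,-0.06,0,0,0],[0,0,-0.1,0,0,0],[0,0,-0.14,0,0,0],[0,0,-0.14,0,0,0],[0,0,-0.1,0,0,0],[0,0,0,0,0,0],[0,0,0,0,0,0],[0,0,0,0,0,0]]]' --force 50

```text
clock: 6.0
position: [0.4304, 0.1285, 0.1616]
eef_rot: [-3.139, -0.0, 1.67]
wrist_force: [1.0, -0.3, -2.0]
gripper_width: 0.0227
finger_force: 50.0
```

Run:
```python
from h import *
s=manip.state();print(s["position"],s["eef_rot"],s["clock"],s["torque"])
im=manip.camera("wrist");cv2.imwrite("pics/w3.png",im[:, :])
p,r=plan([.4797,-.1395,.150],1.571+.065,10)
```

```text
[0.43036946 0.12850317 0.16159337] [-3.13852808e+00 -1.65788172e-04  1.66991608e+00] 6.0 [-0.02769461 -0.07679534 -0.00299625]
[[-0.109,0.009,0.005,-0.0,-0.0,0.002],[-0.109,0.009,0.004,-0.0,-0.0,0.002],[-0.108,0.01,0.005,-0.0,-0.0,0.002],[-0.109,0.01,0.004,-0.0,-0.0,0.002],[-0.108,0.01,0.005,-0.0,-0.0,0.002],[-0.108,0.011,0.004,-0.0,-0.0,0.002],[-0.109,0.011,0.005,-0.001,-0.0,0.002],[-0.108,0.012,0.004,-0.0,-0.0,0.003],[-0.108,0.012,0.005,-0.001,-0.0,0.002],[-0.109,0.012,0.004,-0.0,-0.0,0.003]]
```

View pics/w3.png

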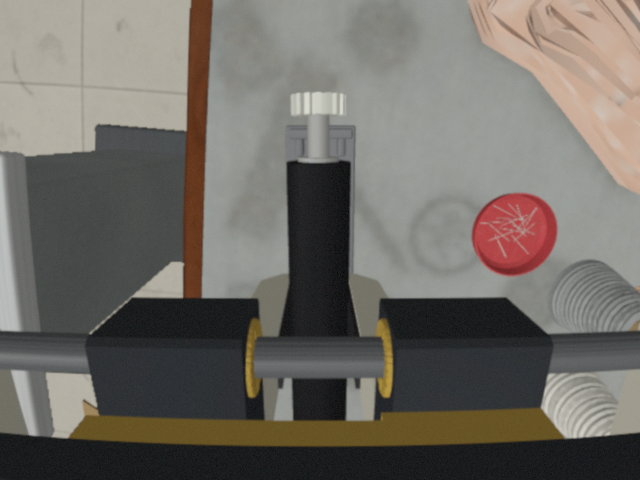

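The roller is held, with the gear end up at (319,104) and the barrel's end at row 160. I'll check its tilt in the grip from the taper of the silhouette.

Run:
```python
from h import *
from scipy.optimize import least_squares
im=cv2.imread("pics/w3.png").astype(float).max(2)
im=cv2.GaussianBlur(im,(0,0),.8)
obs=[]
for v in range(172,262,6):
    r=im[v];th=45
    u=319
    while r[u]<th:u-=1
    ul=u+(th-r[u])/(r[u+1]-r[u]);u=319
    while r[u]<th:u+=1
    ur=u-1+(th-r[u-1])/(r[u]-r[u-1]);obs.append((v,ul,ur))
print(np.round(obs,1)[::3].tolist())
print("end profile col 319/300:",im[150:170,319].round().tolist(),im[150:170,300].round().tolist())
c=manip.calibration("wrist");T=c["T_tool_cam"];Ti=np.linalg.inv(T)
U=lambda u,v:cv2.undistortPoints(np.array([[[u,v]]],float),c["mtx"],c["dist_coeffs"])[0,0]
# tangency residual: plane through cam & image edge ray; distance ray-axis minus R
def res(q):
    z0,pitch,y0,yaw=q
    P=Ti@np.array([0,y0,z0,1]);D=Ti[:3,:3]@np.array([np.cos(pitch),yaw,np.sin(pitch)]);D/=np.linalg.norm(D)
    o=[]
    for v,a,b in obs:
        for u in(a,b):
            d=np.r_[U(u,v),1];n=np.cross(d,D);o.append(abs(P[:3]@n)/np.linalg.norm(n)-.012)
    return np.array(o)*1e3
for fix in(None,-.0188):
    if fix is None: s=least_squares(res,[-.0188,0,0,0])
    else: s=least_squares(lambda q:res([fix,*q]),[0,0,0])
    print(s.x,np.sqrt(np.mean(s.fun**2)))
```

```text
[[172.0, 287.5, 349.2], [190.0, 287.8, 348.9], [208.0, 288.6, 348.3], [226.0, 288.9, 348.3], [244.0, 289.3, 348.0]]
end profile col 319/300: [159.0, 158.0, 158.0, 158.0, 159.0, 158.0, 154.0, 149.0, 148.0, 152.0, 153.0, 145.0, 119.0, 75.0, 42.0, 32.0, 32.0, 33.0, 33.0, 33.0] [116.0, 116.0, 116.0, 115.0, 114.0, 111.0, 112.0, 123.0, 139.0, 147.0, 142.0, 119.0, 80.0, 48.0, 37.0, 37.0, 37.0, 38.0, 38.0, 38.0]
[-0.00872003 -0.032847    0.00022362 -0.00340872] 0.03468402240954595
[ 0.20837346  0.00023737 -0.00368879] 0.2024473587780936
```

Run:
```python
from h import *
p,r=plan([.4797,-.1385,.130],1.633,10)
c=manip.calibration("wrist");T=c["T_tool_cam"]
for v in(160.5,162.5,164.5):
    u=cv2.undistortPoints(np.array([[[319,v]]],float),c["mtx"],c["dist_coeffs"])[0,0]
    d=T[:3,:3]@np.r_[u,1];print(v,[(z,round(float(T[0,3]+d[0]*(z-T[2,3])/d[2]),4)) for z in(-.031,-.021,-.011)])
```

```text
[[-0.108,0.009,0.013,-0.0,-0.0,0.002],[-0.108,0.009,0.012,-0.0,-0.0,0.002],[-0.108,0.01,0.013,-0.0,-0.0,0.002],[-0.108,0.01,0.012,-0.0,-0.0,0.002],[-0.108,0.011,0.013,-0.0,-0.0,0.003],[-0.108,0.011,0.012,-0.0,-0.0,0.002],[-0.108,0.011,0.013,-0.001,-0.0,0.003],[-0.108,0.012,0.012,-0.0,-0.0,0.002],[-0.108,0.012,0.013,-0.001,-0.0,0.003],[-0.109,0.013,0.012,-0.0,-0.0,0.002]]
160.5 [(-0.031, 0.0607), (-0.021, 0.0601), (-0.011, 0.0595)]
162.5 [(-0.031, 0.06), (-0.021, 0.0594), (-0.011, 0.0587)]
164.5 [(-0.031, 0.0594), (-0.021, 0.0587), (-0.011, 0.058)]
```

>>> move_arm --motion '[[[-0.1075,0.009,0.013,0,0,0.002],[-0.1075,0.009,0.012,0,0,0.002],[-0.1075,0.01,0.013,0,0,0.002],[-0.1075,0.01,0.012,0,0,0.002],[-0.1075,0.011,0.013,0,0,0.003],[-0.1075,0.011,0.012,0,0,0.002],[-0.1075,0.011,0.013,0,0,0.003],[-0.1075,0.012,0.012,0,0,0.002],[-0.1075,0.012,0.013,0,0,0.003],[-0.108,0.013,0.012,0,0,0.002],[0,0,0,0,0,0],[0,0,0,0,0,0]]]'

```text
clock: 7.25
position: [0.48, -0.137, 0.1303]
eef_rot: [-3.139, -0.002, 1.632]
wrist_force: [-0.6, -0.7, -1.3]
gripper_width: 0.0229
finger_force: 50.0
```

>>> move_arm --motion '[[[0,0,0,0,0,0],[0,0,0,0,0,0]]]'

```text
clock: 7.45
position: [0.4806, -0.136, 0.1316]
eef_rot: [-3.141, -0.001, 1.635]
wrist_force: [-0.6, 0.0, -1.8]
gripper_width: 0.0228
finger_force: 50.0
```

Run:
```python
from h import *
s=manip.state();print(s["position"],s["eef_rot"],s["clock"])
im=manip.camera("scene");cv2.imwrite("pics/s2.png",im)
crop(im,330,205,133,100,6,"pics/c5.png")
```

```text
[ 0.48060994 -0.13601685  0.13159216] [-3.14085030e+00 -7.15381604e-04  1.63488514e+00] 7.45
```

View pics/c5.png

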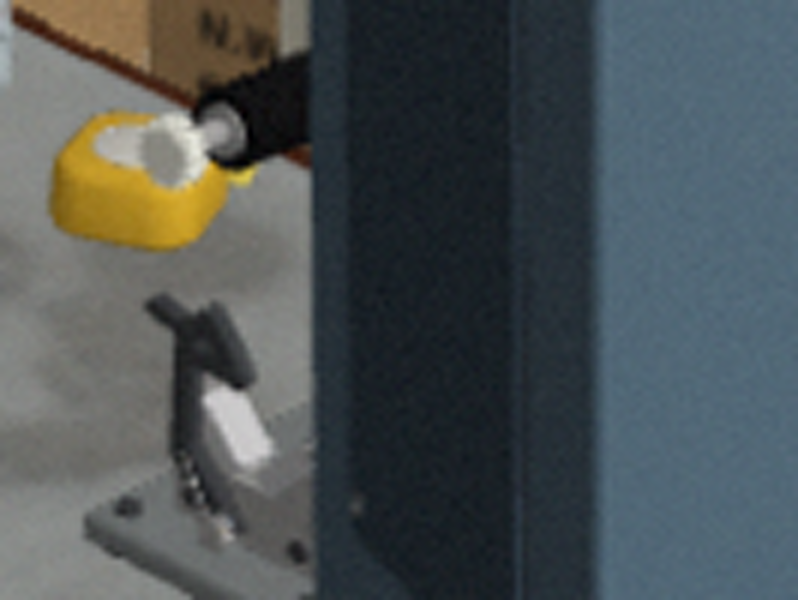

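The gear's face is at crop (168,150) and the barrel's end disc near (224,132). Most of the rest is hidden by the arm. I'll get heights along these rays.

Run:
```python
from h import *
s=manip.state();yaw=s["eef_rot"][2];ax=np.array([np.cos(yaw),np.sin(yaw)]);p=s["position"]
for (x,y),L in (((224,132),.0595),((168,150),.0815)):
    o,d=rays("scene",[(330+(x+.5)/6-.5,205+(y+.5)/6-.5)]);d=d[0]
    t=((p[:2]+ax*L-o[:2])@ax)/(d[:2]@ax);q=o+d*t
    print(q,"perp",(q[:2]-p[:2])@[ax[1],-ax[0]],"above TCP",q[2]-p[2])
```

```text
[ 0.47385473 -0.07692291  0.15034745] perp -0.0030995719739617053 above TCP 0.01855640827157498
[ 0.4722655  -0.05497966  0.15216881] perp -0.0032775557124175795 above TCP 0.02037777504095359
```

Axis is about 18.6–20 mm above the TCP, as it should be, and level within about 0.03–0.08 rad. Descending to just above the keepers, then slowly.

>>> move_arm --motion '[[[-0.002,-0.002,0.06,0,0,0],[0,0,0.06,0,0,0],[0,0,0.06,0,0,0],[0,0,0,0,0,0],[0,0,0,0,0,0],[0,0,0,0,0,0]]]'

```text
clock: 8.1
position: [0.4811, -0.1377, 0.0878]
eef_rot: [3.14, 0.001, 1.634]
wrist_force: [-0.3, 0.5, -1.8]
gripper_width: 0.0231
finger_force: 50.0
```

>>> move_arm --motion '[[[0,0,0.02,0,0,0],[0,0,0.02,0,0,0],[0,0,0.02,0,0,0],[0,0,0.01,0,0,0],[0,0,0,0,0,0],[0,0,0,0,0,0]]]'

```text
clock: 8.7
position: [0.4801, -0.1375, 0.0691]
eef_rot: [-3.141, -0.001, 1.634]
wrist_force: [-2.6, 0.0, -1.6]
gripper_width: 0.0228
finger_force: 50.0
```

>>> move_arm --motion '[[[0,0,0.01,0,0,0],[0,0,0.01,0,0,0],[0,0,0.01,0,0,0],[0,0,0.01,0,0,0],[0,0,0,0,0,0]]]'

```text
clock: 9.2
position: [0.4803, -0.1378, 0.0592]
eef_rot: [-3.141, 0.0, 1.634]
wrist_force: [-1.7, -1.4, 2.1]
gripper_width: 0.0225
finger_force: 50.0
```

>>> move_arm --motion '[[[0,0,0.01,0,0,0],[0,0,0.01,0,0,0],[0,0,0.01,0,0,0],[0,0,0.01,0,0,0],[0,0,0,0,0,0]]]'

```text
clock: 9.7
position: [0.4795, -0.1372, 0.0484]
eef_rot: [-3.139, -0.001, 1.634]
wrist_force: [-4.0, -1.6, -4.2]
gripper_width: 0.0231
finger_force: 50.0
```

>>> move_arm --motion '[[[0,0,0.01,0,0,0],[0,0,0.01,0,0,0],[0,0,0.01,0,0,0],[0,0,0,0,0,0]]]'

```text
clock: 10.1
position: [0.48, -0.1374, 0.0413]
eef_rot: [-3.14, -0.001, 1.634]
wrist_force: [-3.8, -1.8, -4.1]
gripper_width: 0.0226
finger_force: 50.0
```

>>> move_arm --motion '[[[0,0,0.01,0,0,0],[0,0,0.01,0,0,0],[0,0,0,0,0,0]]]'

```text
clock: 10.4
position: [0.4805, -0.1376, 0.0365]
eef_rot: [-3.142, -0.0, 1.634]
wrist_force: [-2.7, -1.0, -6.1]
gripper_width: 0.0231
finger_force: 50.0
```

>>> move_arm --motion '[[[0,0,0.006,0,0,0],[0,0,0.006,0,0,0],[0,0,0,0,0,0],[0,0,0,0,0,0]]]'

```text
clock: 10.8
position: [0.4812, -0.1379, 0.0346]
eef_rot: [3.14, 0.001, 1.634]
wrist_force: [-2.3, 0.5, 3.9]
gripper_width: 0.0232
finger_force: 50.0
```

>>> move_arm --motion '[[[0,0,0.004,0,0,0],[0,0,0,0,0,0],[0,0,0,0,0,0]]]'

```text
clock: 11.1
position: [0.4808, -0.138, 0.0341]
eef_rot: [3.141, 0.001, 1.634]
wrist_force: [-5.2, 0.1, 11.6]
gripper_width: 0.0229
finger_force: 50.0
```

>>> move_arm --motion '[[[0,0,0.004,0,0,0],[0,0,0,0,0,0],[0,0,0,0,0,0]]]'

```text
clock: 11.4
position: [0.4805, -0.1381, 0.0336]
eef_rot: [3.141, 0.001, 1.634]
wrist_force: [-7.3, 0.4, 18.3]
gripper_width: 0.023
finger_force: 50.0
```

>>> move_arm --motion '[[[0,0,0.004,0,0,0],[0,0,0,0,0,0],[0,0,0,0,0,0]]]'

```text
clock: 11.7
position: [0.48, -0.1382, 0.0331]
eef_rot: [-3.141, 0.001, 1.635]
wrist_force: [-11.6, 0.3, 23.2]
gripper_width: 0.0225
finger_force: 50.0
```

Vertical contact is made, but the side force of -11.6 N shows the roller is bearing on the rear face. I'll relieve it, release the now-captured roller and press centrally from above with shut fingers, so it can self-centre.

>>> move_arm --motion '[[[0,-0.004,-0.004,0,0,0],[0,-0.002,-0.002,0,0,0],[0,0,0,0,0,0],[0,0,0,0,0,0]]]'

```text
clock: 12.1
position: [0.48, -0.1382, 0.0333]
eef_rot: [3.14, 0.001, 1.634]
wrist_force: [-2.6, 0.5, 9.8]
gripper_width: 0.0229
finger_force: 50.0
```

>>> move_arm --motion '[[[0,0,0,0,0,0],[0,0,0,0,0,0],[0,0,0,0,0,0],[0,0,0,0,0,0],[0,0,0,0,0,0],[0,0,0,0,0,0]]]' --gripper 0.08 --force 30

```text
clock: 12.7
position: [0.479, -0.1377, 0.0323]
eef_rot: [-3.142, -0.0, 1.634]
wrist_force: [0.0, -0.6, 0.1]
gripper_width: 0.0501
finger_force: 0.0
```

>>> move_arm --motion '[[[0,0,-0.04,0,0,0],[0,0,-0.09,0,0,0],[-0.006,0,-0.1,0,0,0],[0,0,0,0,0,0],[0,0,0,0,0,0]]]'

```text
clock: 13.2
position: [0.4795, -0.1394, 0.0906]
eef_rot: [3.14, 0.001, 1.634]
wrist_force: [-0.2, -0.1, 0.2]
gripper_width: 0.0505
finger_force: 0.0
```

Run:
```python
from h import *
s=manip.state();print(s["position"],s["eef_rot"],s["clock"],s["wrist_force"])
im=manip.camera("wrist");cv2.imwrite("pics/w4.png",im)
t=manip.camera("scene");
o=np.hstack([im[60:400,150:500],cv2.resize(t[215:315,330:430],(340,340),interpolation=2)])
cv2.imwrite("pics/c6.png",o)
```

```text
[ 0.47951201 -0.13943166  0.09062518] [3.14004187e+00 9.51117512e-04 1.63376186e+00] 13.2 [-0.16514905 -0.05870033  0.15007564]
```

View pics/c6.png

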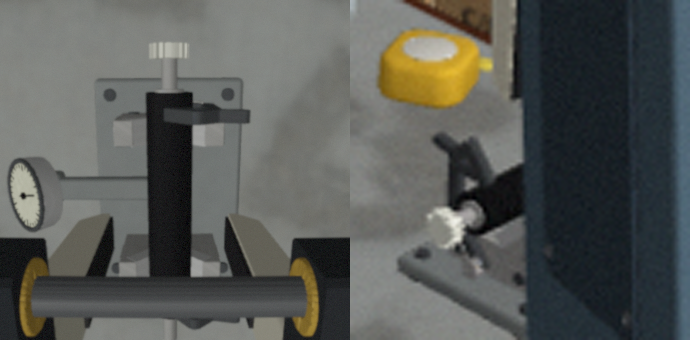

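The roller lies in the Vs with the left keeper's nose over the barrel, at crop (190,115). The dial reads, and the tape measure is undisturbed. Now shut the fingers and come down onto the middle.

>>> move_arm --motion '[[[0,0,0,0,0,0],[0,0,0,0,0,0],[0,0,0,0,0,0],[0,0,0,0,0,0],[0,0,0,0,0,0],[0,0,0,0,0,0],[0,0,0,0,0,0],[0,0,0.04,0,0,0],[0,0,0.04,0,0,0],[0,0,0,0,0,0],[0,0,0,0,0,0]]]' --gripper -1

```text
clock: 14.4
position: [0.4786, -0.139, 0.0692]
eef_rot: [-3.14, -0.001, 1.634]
wrist_force: [-0.0, -1.3, -0.3]
gripper_width: 0.0004
finger_force: 0.0
```

>>> move_arm --motion '[[[0,0,0.006,0,0,0],[0,0,0.006,0,0,0],[0,0,0,0,0,0],[0,0,0,0,0,0]]]'

```text
clock: 14.8
position: [0.4792, -0.1393, 0.067]
eef_rot: [3.141, 0.0, 1.634]
wrist_force: [-1.1, -0.2, -0.4]
gripper_width: 0.0005
finger_force: 0.0
```

>>> move_arm --motion '[[[0,0,0.006,0,0,0],[0,0,0.004,0,0,0],[0,0,0,0,0,0],[0,0,0,0,0,0]]]'

```text
clock: 15.2
position: [0.4793, -0.1393, 0.0646]
eef_rot: [3.141, 0.0, 1.634]
wrist_force: [-0.5, -0.3, 1.8]
gripper_width: 0.0005
finger_force: 0.9
```

>>> move_arm --motion '[[[0,0,0.005,0,0,0],[0,0,0,0,0,0],[0,0,0,0,0,0]]]'

```text
clock: 15.5
position: [0.4793, -0.1394, 0.064]
eef_rot: [3.141, 0.001, 1.634]
wrist_force: [-3.2, 0.3, 10.0]
gripper_width: 0.0005
finger_force: 4.6
```

>>> move_arm --motion '[[[0,0,0.005,0,0,0],[0,0,0,0,0,0],[0,0,0,0,0,0]]]'

```text
clock: 15.8
position: [0.4794, -0.1394, 0.0639]
eef_rot: [3.141, 0.001, 1.634]
wrist_force: [-4.6, 2.3, 19.3]
gripper_width: 0.0004
finger_force: 9.5
```

>>> move_arm --motion '[[[0,0,0.004,0,0,0],[0,0,0,0,0,0],[0,0,0,0,0,0]]]'

```text
clock: 16.1
position: [0.4794, -0.1394, 0.0637]
eef_rot: [3.14, 0.001, 1.634]
wrist_force: [-6.8, 3.5, 27.0]
gripper_width: 0.0004
finger_force: 13.4
```

Axis height reads 0.052, home, at 27 N with some side load. I'll back off to about 15 N and relieve the side load.

>>> move_arm --motion '[[[0.002,-0.003,-0.004,0,0,0],[0,0,-0.001,0,0,0],[0,0,0,0,0,0],[0,0,0,0,0,0],[0,0,0,0,0,0]]]'

```text
clock: 16.6
position: [0.4793, -0.1394, 0.0639]
eef_rot: [3.139, 0.002, 1.634]
wrist_force: [-2.4, 0.4, 15.0]
gripper_width: 0.0006
finger_force: 7.3
```

>>> move_arm --motion '[[[0,-0.002,0.0004,0,0,0],[0,0,0,0,0,0],[0,0,0,0,0,0],[0,0,0,0,0,0],[0,0,0,0,0,0],[0,0,0,0,0,0]]]'

```text
clock: 17.2
position: [0.4793, -0.1394, 0.0639]
eef_rot: [3.138, 0.002, 1.634]
wrist_force: [-2.4, 1.1, 13.9]
gripper_width: 0.0006
finger_force: 7.2
```

Run:
```python
from h import *
from scipy.optimize import least_squares
im0=manip.camera("wrist");s=manip.state();cv2.imwrite("pics/w5.png",im0)
print(s["position"],s["wrist_force"],s["torque"])
im=cv2.GaussianBlur(im0.astype(float).max(2),(0,0),.8)
c=manip.calibration("wrist");T=np.eye(4);T[:3,:3]=R.from_euler("xyz",s["eef_rot"]).as_matrix();T[:3,3]=s["position"];Ti=np.linalg.inv(T@c["T_tool_cam"])
obs=[]
for v in range(185,260,5):
    r=im[v];u0=319
    g=np.diff(r[260:380]);obs.append((v,260.5+np.argmin(g),260.5+np.argmax(g)))
print(obs[::4])
def res(q):
    P=Ti@np.array([q[0],-.1395,q[1],1]);D=Ti[:3,:3]@np.array([-q[2],1,q[3]]);D/=np.linalg.norm(D);o=[]
    for v,a,b in obs:
        for u in(a,b):
            d=np.r_[cv2.undistortPoints(np.array([[[u,v]]],float),c["mtx"],c["dist_coeffs"])[0,0],1];n=np.cross(d,D);o.append(abs(P[:3]@n)/np.linalg.norm(n)-.012)
    return np.array(o)*1e3
f=least_squares(res,[.48,.052,.065,0],loss="soft_l1");print("x,z,yaw,pitch",f.x,f.cost)
f=least_squares(lambda q:res([q[0],.052,q[1],0]),[.48,.065],loss="soft_l1");print(f.x,f.cost)
```

```text
[ 0.47926491 -0.13943452  0.06393222] [-1.88016516  1.77533181 14.42240389] [ 0.19313837  0.12992242 -0.01522183]
[(185, np.float64(293.5), np.float64(313.5)), (205, np.float64(293.5), np.float64(344.5)), (225, np.float64(293.5), np.float64(344.5)), (245, np.float64(294.5), np.float64(344.5))]
x,z,yaw,pitch [0.47948944 0.04204919 0.05090592 0.21730329] 21.96786339014424
[0.4793888  0.04819766] 22.97725778971541
```

```bash
python3 -c "
from workcell import manip
print(manip.finish_job())"
```

```text
the job is handed in; nothing more can be done
None
```

I handed the job in with the roller in the gauge's Vs, held down at about 14–15 N by the shut fingers at an axis height of about 52 mm; the left keeper was seen closed over it, but the right one was hidden from view, so I only inferred that it had closed.

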